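# Set the feed selector to blue and engage it

### The arm

A 6-joint arm with a two-finger parallel gripper is mounted at the origin on the work surface. World frame = base frame: x ahead of the robot, y to its left, z up, the work surface at z = 0. Lengths are in m, angles in rad, forces in N, time in s.
With the tool pointing down it reaches from about 0.35 to 0.975 m from the base axis. Payload 4.9 kg.
Tool frame: the origin (TCP) lies midway between the tips of the shut fingers; the grasp point (between the pads) lies 19 mm behind it; x points along the fingers, z is the direction in which the jaws open and shut, and the axes are right-handed (so a half turn about x gives the same grasp; the last joint's range is limited). The gripper opens to 85 mm and grips with 20 to 120 N. Pads are 22 mm wide; open, the fingers measure 114 mm over their backs; the gripper's body (76 mm by 85 mm) begins 54 mm behind the grasp point. The pads swing forward as they close: fully open they stand 13 mm farther back than shut.
Start: joints at [1.092, 0.053, 1.613, -0, 1.476, -0.119], TCP at [0.22, 0.585, 0.231] pointing down, gripper open.
Joint ranges: [-3.01, 3.01], [-1.01, 2.22], [0.06, 2.58], [-1.02, 4.17], [0.09, 2.62], [-3.14, 3.14]. Speed limits (rad/s): [2.57, 2.57, 3.14, 3.14, 3.14, 3.14].

### API

Orientations are given as a unit quaternion [w, x, y, z].
In Python, from plant import state, cams, workorder, nets gives the robot as it stands.
- The arm moves only by the tool play_rows, never from a script. Its argument "motion" is a list of rows, each a list of 3 entries, a list of its own where there are three numbers: the closure, from -1 (fully open) to 1 (shut), then the shift along the world's x, y, z in m, then the turn about the world's z in rad. A call has 1 to 5 rows; each row is the pose to reach, as a shift and turn from the pose commanded when the call began; what a row does not reach only later rows make up. A row lasts 1/10 s, in which the tool goes at most 50 mm and 8.59 degrees, less where a joint would pass 70% of its speed; a pose out of reach is approached as far as the arm can. A call with a gripper value outside its range is refused whole. The fingers move at their own pace and stop on an object; the grip force is fixed at half the most. Time passes only in rows, so rows that repeat a pose let the fingers close. It gives the time, the measured TCP pose, the force and the opening at its end, in the units of the state.
- state(): the state, without advancing time (a new reading comes with each control period).
- cams.grab_frame(name): name is "scene" or "top" or "wrist"; returns (picture, depth): 480x640x3 uint8, red, green, blue; 480x640 float32, m along the optical axis (not along the pixel's ray), 0 where there is no reading.
- cams.camera_info(name): a dict with "K" (3x3 intrinsics, pixels), "rvec" (rotation vector, rad) and "tvec" (3), from world to camera coordinates, as OpenCV has them. Camera axes: x right, y down, z forward; pixel columns grow to the right and rows downward; lengths in m; the calibration is good to about 2 mm. A picture is of the moment at which its call begins: read the wrist's pose just before it. camera_info takes no time and is no camera call; for the wrist camera it gives the pose at the moment of the call.
- workorder.job_done(): hands the job in, once; it reports no verdict.
Trained networks look in the newest picture that a camera, given by its name, has taken for a name from the list of things; names that differ only in an ending like _2 or _b are one class to them, and where a whole thing is asked for, a point or a joint stands for the part that bears it (a point fixed in the world has none). Each returns a list of dicts, best first, with "score" (0 to 1); they miss things now and then, are a little off and sometimes report something else, mostly with a low value. They report only what shows in the picture. A call takes as long as a camera call.
- nets.recognise(camera, target): "at" ([x, y, z] in m, in world coordinates, good to about 4 mm: the middle of the surface that is visible of it).
- nets.landmark_of(camera, target): "at" ([x, y, z] in m, in world coordinates, good to about 4 mm: a listed point, or the origin of a listed thing).
The state is a dict: "time": time; "joint_pos": joint angles; "joint_vel": joint speeds; "joint_efforts": joint torques, N m; "tool_pos": TCP position; "tool_rot": TCP orientation; "contact_force": force on the tool from outside, world axes, zero at the start; "ft_torque": the same for the moment, N m; "gripper_width": opening from 0.0 (shut) to 1.0 (fully open).
Only numpy, scipy, OpenCV 4.12 (cv2) and the standard library are available. Lean on these libraries where they do the work, as an engineer would, in place of code of your own. Each camera call takes 0.05 s, during which the arm holds its last target.

### The job

On the green feed gearbox, push the upright black tab of the rotary selector round, click by click, until its pointer rests in the click at the blue dot; push it gently with the fingers, do not force it. Then, and only then, press the orange engage button fully down and let it spring back. Leave the selector at blue, and do not move or pick up the parts and the mug lying around the box.

Things in the scene. Friction and masses are not known exactly. Their poses are not given: they have to be found in the camera images.
- feedbox: green gearbox with grey square top, fixed on the bench: 230 x 230 mm (foot 250 x 250 x 12 mm), top 75 mm above the bench. Origin: centre of its underside; z up; the selector's vertical axis passes through it. The coloured dots and white ticks lie round its -x side, the orange button on its +x side. The selector's steel disc: 100 mm across, 9 mm above the top, hub 15 mm
- selector (a joint): rotary selector, rad, counter-clockwise from above positive; at a its tab lies in direction (-cos a, -sin a) of the box frame. Spring clicks every 0.436 (25 deg): 0, +-0.436, +-0.873, +-1.309; pushed past half-way (about 3 N at the tab) it snaps on into the next click and stays there. Stops at +-1.42. Starts in an inner click (0 or +-0.436: white ticks), rarely poised between two
- tab (a point): centre of the upright black tab: 12 mm wide (along the turning), 18 mm long radially, from 9 to 40 mm above the box's top; this point is 24 mm above the top, 62 mm from the axis. The flat black arm under it is 12 mm wide, 9 mm high, and reaches 80 mm from the axis, its white nib 84 mm. The box's top is free on both sides
- aim (a point): point on the selector just beyond the pointer's tip, 92 mm from the axis on the tab's line, 3 mm above the box's top; it stands over the centre of the dot to which the selector is set
- mark_blue: enamel dot, 20 mm across, 1.5 mm thick, fixed on the box's top 92 mm from the selector's axis, at one of the four outer clicks (selector at -1.309, -0.873, 0.873 or 1.309; which dot is where varies). Origin: centre of its underside. Blue: the wanted setting
- mark_red: enamel dot, 20 mm across, 1.5 mm thick, fixed on the box's top 92 mm from the selector's axis, at one of the four outer clicks (selector at -1.309, -0.873, 0.873 or 1.309; which dot is where varies). Origin: centre of its underside. Red
- mark_yellow: enamel dot, 20 mm across, 1.5 mm thick, fixed on the box's top 92 mm from the selector's axis, at one of the four outer clicks (selector at -1.309, -0.873, 0.873 or 1.309; which dot is where varies). Origin: centre of its underside. Yellow
- mark_white: enamel dot, 20 mm across, 1.5 mm thick, fixed on the box's top 92 mm from the selector's axis, at one of the four outer clicks (selector at -1.309, -0.873, 0.873 or 1.309; which dot is where varies). Origin: centre of its underside. White
- engage (a joint): travel of the orange engage button, a spring push button of 28 mm diameter in a black housing on top of the box: 0 up, 0.006 m fully down (5 N), springs back
- engage_top (a point): centre of the orange button's top face (moves with it), 22 mm above the box top when up, on the box's +x side 82 mm from the selector's axis; press straight down
- bearing: loose copper-coloured bearing block, 60 x 30 x 56 mm, standing on the bench beside the box; origin: centre of its underside. Leave alone
- pulley: loose dark steel grooved pulley, 68 mm across, 44 mm high, on the bench beside the box; origin: centre of its underside. Leave alone
- mug: loose white mug, 82 mm across without its handle, 95 mm high, on the bench beside the box; origin: centre of its underside. Leave alone
- link: loose flat steel link, about 86 x 30 x 12 mm, on the bench beside the box; origin: centre of its underside. Leave alone

How it is judged:
On the way, in this order (a step that is already met when the one before it is completed fails the run):
1. the selector rests in the click at the blue dot (horizontal distance between aim and mark_blue below 0.008 m and velocity of joint selector between -0.1 and 0.1 rad/s), for 0.3 s.
2. the engage button is pressed fully down with the selector at blue (value of joint engage above 0.0048 m and horizontal distance between aim and mark_blue below 0.008 m), for 0.1 s.
At the end, for the whole second after the job is handed in: The aim point of the selector is within 8 mm (horizontally) of the blue dot's centre and the selector is at rest, the engage button was pressed past 4.8 of its 6 mm for 0.1 s after that and is up again, and no loose part has moved more than 15 mm (horizontal distance between aim and mark_blue below 0.008 m and velocity of joint selector between -0.05 and 0.05 rad/s and value of joint engage below 0.0015 m and distance of each of bearing, pulley, mug, link from where it was at the start of the episode below 0.015 m and linear speed of each of bearing, pulley, mug, link below 0.03 m/s); the robot touches nothing.
It fails at once if the engage button was pressed while the selector was not at blue (value of joint engage above 0.002 m and horizontal distance between aim and mark_blue above 0.01 m).
It fails at once if the selector was forced (over 35 N) (contact force between selector and the fingers above 35 N).
It fails at once if a loose part was knocked, moved or lifted (distance of any of bearing, pulley, mug, link from where it was at the start of the episode above 0.015 m).
It also fails if it takes over 64 s, if anything falls off the work surface, if the arm or the gripper's body presses on something with over 40 N, if the wrist force passes 120 N, or if a joint passes its speed limit or range.

## Working session

There is one attempt and no reset: what is moved stays moved. The work goes in short steps, Python scripts to look and compute and a tool call to move; the robot and the scene stay as the last step left them, time stands still between calls to the robot, and variables do not carry over. Pictures are saved under pics/ and viewed, and the job is handed in when it is done.

Besides the shell and the picture viewer there is one more tool, called after "Emit:" as name(argument=value, ...), one argument or row to a line, values as JSON. play_rows: Moves the arm, as the interface text tells. Its arguments: {"type":"object","properties":{"motion":{"type":"array","items":{"type":"array"}}},"required":["motion"]}

```bash
mkdir -p pics
python3 - <<'E'
from plant import state, cams, workorder, nets
import cv2
s=state();print(s)
for c in("scene","top"):
    im,d=cams.grab_frame(c);cv2.imwrite(f"pics/{c}0.png",im[:,:,::-1])
    for t in("feedbox","tab","aim","mark_blue","engage_top","mark_red","mark_yellow","mark_white","bearing","pulley","mug","link"):
        print(c,t,[([round(x,4) for x in r["at"]],round(r["score"],2)) for r in nets.landmark_of(c,t)][:2])
E
```

```text
{'time': 0.0, 'joint_pos': array([ 1.09201089e+00,  5.33345378e-02,  1.61431759e+00,  8.69122119e-06,
        1.47595959e+00, -1.18986417e-01]), 'joint_vel': array([ 0.00051897, -0.00069662, -0.00058504, -0.00241364,  0.00072081,
       -0.00021437]), 'joint_efforts': array([-5.83897563e-04, -3.93652046e+01, -3.70188046e+01, -1.49750817e-04,
        6.78429191e-03,  4.29230710e-06]), 'tool_pos': array([0.21975483, 0.58442817, 0.23006274]), 'tool_rot': array([ 0.58076361, -0.40279609,  0.58202851,  0.40213399]), 'contact_force': array([0.12121903, 0.36501574, 0.20902822]), 'ft_torque': array([-0.02769091,  0.00434038,  0.00399854]), 'gripper_width': 0.9999515168547157}
scene feedbox [([0.5838, -0.039, -0.002], 0.68)]
scene tab [([0.5248, -0.0573, 0.1022], 0.84)]
scene aim [([0.5117, 0.0115, 0.0728], 0.6), ([0.499, -0.0637, 0.0787], 0.57)]
scene mark_blue [([0.5341, 0.0404, 0.0731], 0.57)]
scene engage_top [([0.6656, -0.0131, 0.0928], 0.65)]
scene mark_red [([0.5464, -0.1184, 0.0745], 0.59)]
scene mark_yellow [([0.5089, 0.0125, 0.0753], 0.62)]
scene mark_white [([0.5883, -0.1303, 0.078
[... 204 characters left out ...]
[0.7306, -0.2276, -0.0001], 0.35)]
top feedbox [([0.5853, -0.0392, 0.0038], 0.6), ([0.5366, 0.0439, 0.0785], 0.47)]
top tab [([0.5259, -0.0559, 0.0979], 0.65)]
top aim [([0.5003, -0.0635, 0.077], 0.85)]
top mark_blue [([0.5366, 0.0438, 0.0806], 0.49)]
top engage_top [([0.6696, -0.018, 0.1], 0.69), ([0.4655, 0.1205, 0.0003], 0.62)]
top mark_red [([0.5438, -0.1249, 0.0758], 0.45)]
top mark_yellow [([0.5133, 0.0103, 0.0753], 0.56)]
top mark_white [([0.5905, -0.1279, 0.0775], 0.4)]
top bearing [([0.4649, 0.1248, 0.0032], 0.91), ([0.5018, -0.0659, 0.075], 0.69)]
top pulley [([0.5901, -0.2609, -0.0019], 0.28)]
top mug [([0.7323, -0.2236, 0.0016], 0.81)]
top link [([0.591, -0.2619, -0.0043], 0.75)]
```

View pics/scene0.png

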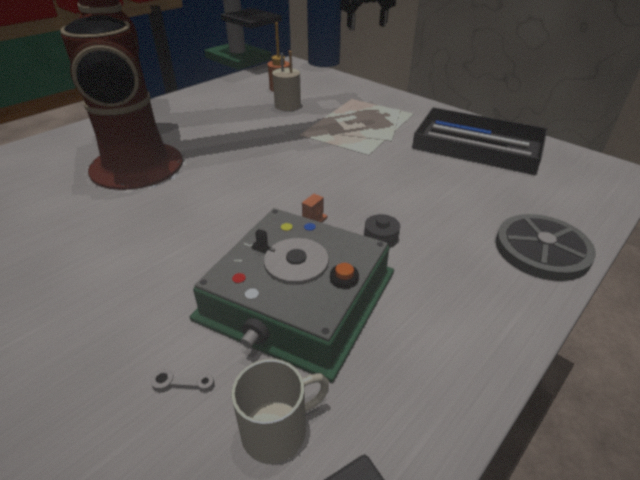

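View pics/top0.png

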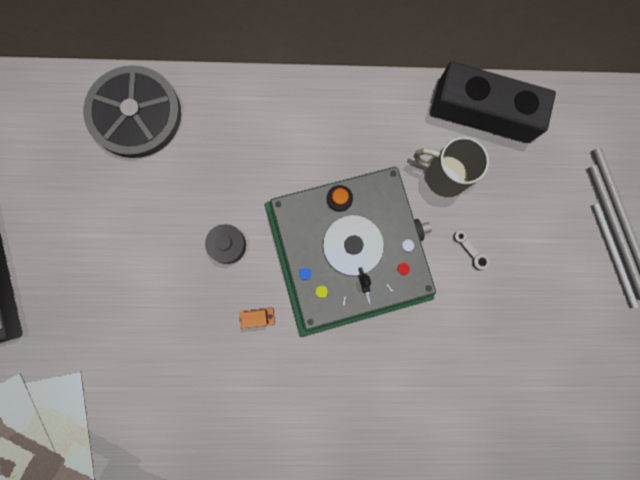

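The selector points at the middle tick (a≈0). Blue is the outermost dot on the box's +y side (top view px 305,273), so the target should be a=-1.309, three clicks clockwise. I'll fit the box pose next.

```bash
cat > h.py <<'E'
import numpy as np,cv2
from plant import state,cams,nets
from scipy.optimize import least_squares
def ray(ci,u,v,z):
    K=np.array(ci["K"]);R=cv2.Rodrigues(np.array(ci["rvec"],float))[0];t=np.array(ci["tvec"],float).ravel()
    d=R.T@np.linalg.inv(K)@np.array([u,v,1.]);c=-R.T@t
    return c+d*(z-c[2])/d[2]
def blob(im,kind,roi):
    hsv=cv2.cvtColor(im,cv2.COLOR_RGB2HSV).astype(int);H,S,V=hsv[...,0],hsv[...,1],hsv[...,2]
    m={'blue':(H>100)&(H<125)&(S>120)&(V>80),'yellow':(H>22)&(H<35)&(S>120)&(V>80),
       'red':((H<6)|(H>174))&(S>150)&(V>80),'orange':(H>6)&(H<18)&(S>170)&(V>110)}[kind]
    mm=np.zeros(m.shape,np.uint8);x0,y0,x1,y1=roi;mm[y0:y1,x0:x1]=m[y0:y1,x0:x1]
    n,l,st,ce=cv2.connectedComponentsWithStats(mm)
    i=1+np.argmax(st[1:,4]);return ce[i],st[i,4]
E
python3 - <<'E'
from h import *
rois={'top':(270,170,430,330),'scene':(190,205,395,340)}
L={'blue':-1.309,'yellow':-.873,'red':.873}
P=[];Q=[]
for c in('top','scene'):
    im,d=cams.grab_frame(c);ci=cams.camera_info(c)
    for k in('blue','yellow','red','orange'):
        (u,v),n=blob(im,k,rois[c])
        if k=='orange': z=.097; q=(.082,0)
        else: z=.0765; q=(-.092*np.cos(L[k]),-.092*np.sin(L[k]))
        p=ray(ci,u,v,z);print(c,k,n,u.round(1),v.round(1),p.round(4),d[int(v),int(u)])
        P.append(p[:2]);Q.append(q)
P=np.array(P);Q=np.array(Q)
for sel in(slice(0,4),slice(4,8),slice(0,8)):
    f=lambda x:(np.c_[np.cos(x[2])*Q[sel,0]-np.sin(x[2])*Q[sel,1]+x[0],np.sin(x[2])*Q[sel,0]+np.cos(x[2])*Q[sel,1]+x[1]]-P[sel]).ravel()
    r=least_squares(f,[.585,-.04,.2]);print(r.x.round(4),r.fun.round(4))
im,d=cams.grab_frame('top')
cv2.imwrite('pics/topz.png',cv2.resize(im[160:340,260:440,::-1],(720,720))[:600])
E
```

```text
top blue 116 304.5 273.4 [0.5401 0.0412 0.0765] 0.7315634
top yellow 118 321.3 291.4 [0.5109 0.0135 0.0765] 0.7277428
top red 101 403.2 268.4 [ 0.5496 -0.1215  0.0765] 0.7374135
top orange 217 340.0 195.9 [ 0.6654 -0.0153  0.097 ] 0.7290274
scene blue 52 309.5 226.4 [0.5387 0.0409 0.0765] 0.7632184
scene yellow 53 286.2 226.5 [0.5098 0.0134 0.0765] 0.7636323
scene red 75 238.4 277.5 [ 0.5483 -0.1219  0.0765] 0.6641849
scene orange 35 345.2 268.1 [ 0.6657 -0.0146  0.097 ] 0.651032
[ 0.587  -0.0378  0.2781] [-0.0003 -0.     -0.      0.0003 -0.0001 -0.0003  0.0004  0.    ]
[ 0.5862 -0.0377  0.2805] [-0.      0.0002  0.0001  0.0002  0.0006  0.0001 -0.0007 -0.0005]
[ 0.5866 -0.0378  0.2793] [-0.0008 -0.0001 -0.0005  0.0002 -0.0004 -0.0003 -0.      0.0001  0.0005
  0.0002  0.0006  0.0003  0.0009  0.0001 -0.0002 -0.0006]
```

View pics/topz.png

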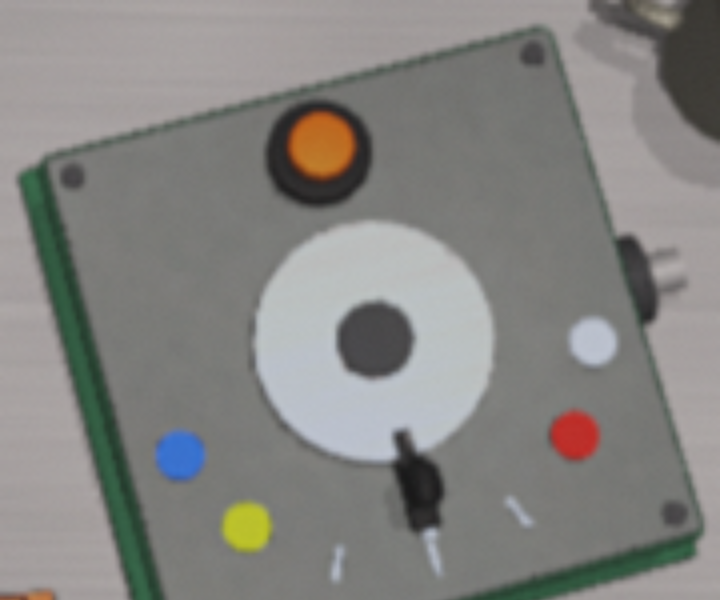

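Run:
```python
from h import *
from scipy.spatial.transform import Rotation as R
s=state();q=s['tool_rot'];M=R.from_quat([*q[1:],q[0]]).as_matrix()
print(M.round(3),np.degrees(np.arctan2(M[1,2],M[0,2])))
c=np.array([.5866,-.0378]);y=.2793
for a in(.7,.6,.5,.0,-.3,-.6,-.9,-1.309): 
    d=-np.array([np.cos(y+a),np.sin(y+a)]); print(a,(c+.062*d).round(4),(c+.062*d+.026*np.array([-d[1],d[0]])).round(4))
```

```text
[[-0.    -0.936  0.352]
 [-0.     0.352  0.936]
 [-1.     0.    -0.   ]] 69.38192595592439
0.7 [ 0.552  -0.0893] [ 0.5736 -0.1038]
0.6 [ 0.5471 -0.0856] [ 0.5671 -0.1021]
0.5 [ 0.5425 -0.0814] [ 0.5608 -0.0999]
0.0 [ 0.527  -0.0549] [ 0.5342 -0.0799]
-0.3 [ 0.5246 -0.0365] [ 0.5241 -0.0625]
-0.6 [ 0.5278 -0.0183] [ 0.5196 -0.0429]
-0.9 [ 0.5362 -0.0017] [ 0.521  -0.0229]
-1.309 [0.5547 0.0153] [0.5324 0.002 ]
```

Emit:
play_rows(
  motion=[
    [1,[0.02,-0.043,0],0.13],
    [1,[0.04,-0.086,0],0.26],
    [1,[0.06,-0.129,0],0.39],
    [1,[0.08,-0.172,0],0.52],
    [1,[0.1,-0.215,0],0.64],
  ],
)

```text
time: 1.95
tool_pos: [0.3204, 0.3684, 0.2314]
tool_rot: [-0.424, 0.566, -0.423, -0.566]
contact_force: [0.4, -0.1, -0.1]
gripper_width: 0.147
```

Emit:
play_rows(
  motion=[
    [1,[0.02,-0.043,0],0],
    [1,[0.04,-0.086,0],0],
    [1,[0.06,-0.129,0],0],
    [1,[0.08,-0.172,0],0],
    [1,[0.1,-0.215,0],0],
  ],
)

```text
time: 2.45
tool_pos: [0.4205, 0.1532, 0.2317]
tool_rot: [-0.426, 0.565, -0.425, -0.565]
contact_force: [1.2, -0.1, 0.4]
gripper_width: 0.002
```

Emit:
play_rows(
  motion=[
    [1,[0.02,-0.043,0],0],
    [1,[0.04,-0.086,0],0],
    [1,[0.06,-0.129,0],0],
    [1,[0.08,-0.172,0],0],
    [1,[0.1,-0.215,0],0],
  ],
)

```text
time: 2.95
tool_pos: [0.5206, -0.0621, 0.2316]
tool_rot: [-0.426, 0.565, -0.425, -0.565]
contact_force: [0.5, 0.6, -0.1]
gripper_width: 0.002
```

```bash
cat >> h.py <<'E'
from scipy.spatial.transform import Rotation as Ro
C=np.array([.5866,-.0378]);Y=.2793
def info():
    s=state();q=s['tool_rot'];M=Ro.from_quat([*q[1:],q[0]]).as_matrix()
    print('t',s['time'],'p',s['tool_pos'].round(4),'ja',np.arctan2(M[1,2],M[0,2]).round(4),'F',s['contact_force'].round(2),'w',round(s['gripper_width'],3))
    return s
def pt(a,off,r=.062):
    d=-np.array([np.cos(Y+a),np.sin(Y+a)]);return C+r*d+off*np.array([-d[1],d[0]])
E
python3 - <<'E'
from h import *
s=info(); print(s['joint_pos'].round(2)); print(pt(0,.04)-s['tool_pos'][:2])
im,d=cams.grab_frame('wrist');cv2.imwrite('pics/w1.png',im[:,:,::-1])
E
```

```text
t 2.95 p [ 0.5206 -0.0621  0.2316] ja 1.8505 F [ 0.47  0.64 -0.13] w 0.002
[-0.26 -0.19  1.84  0.    1.49 -2.11]
[ 0.01746076 -0.03125432]
```

View pics/w1.png

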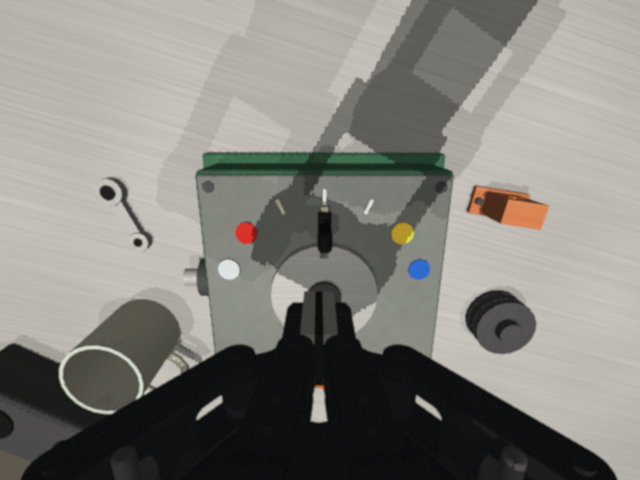

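Wrist view: the nib is on the middle tick (325,195), and blue (418,269) is beyond yellow, clockwise from above. Next I move behind the tab and descend.

Emit:
play_rows(
  motion=[
    [1,[0.0175,-0.031,0],0],
    [1,[0.0175,-0.031,-0.04],0],
    [1,[0.0175,-0.031,-0.08],0],
    [1,[0.0175,-0.031,-0.12],0],
    [1,[0.0175,-0.031,-0.137],0],
  ],
)

```text
time: 3.5
tool_pos: [0.5347, -0.0903, 0.0896]
tool_rot: [0.425, -0.563, 0.426, 0.567]
contact_force: [-0.7, -0.2, 0.5]
gripper_width: -0.003
```

Run:
```python
from h import *
s=info(); print(pt(0,.025)-s['tool_pos'][:2],pt(0,.0)-s['tool_pos'][:2])
for c in('wrist','scene'):
    im,d=cams.grab_frame(c);
    cv2.imwrite(f'pics/{c}2.png',im[:,:,::-1] if c=='wrist' else cv2.resize(im[180:360,180:420,::-1],(800,600)))
```

```text
t 3.5 p [ 0.5347 -0.0903  0.0896] ja 1.8507 F [-0.72 -0.19  0.54] w -0.003
[-0.00080766  0.01136028] [-0.00769973  0.03539149]
```

View pics/wrist2.png

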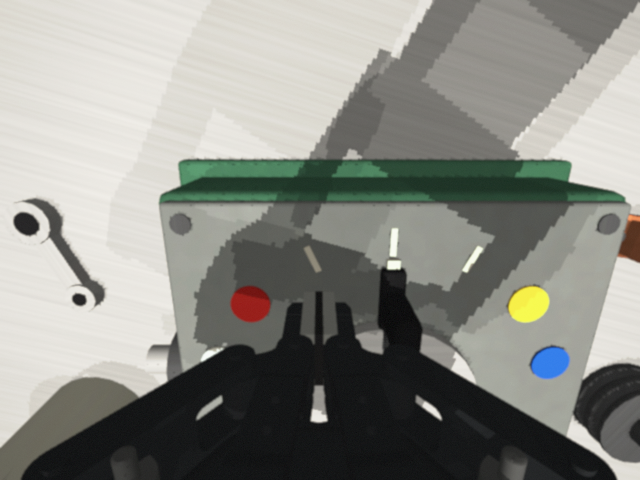

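View pics/scene2.png

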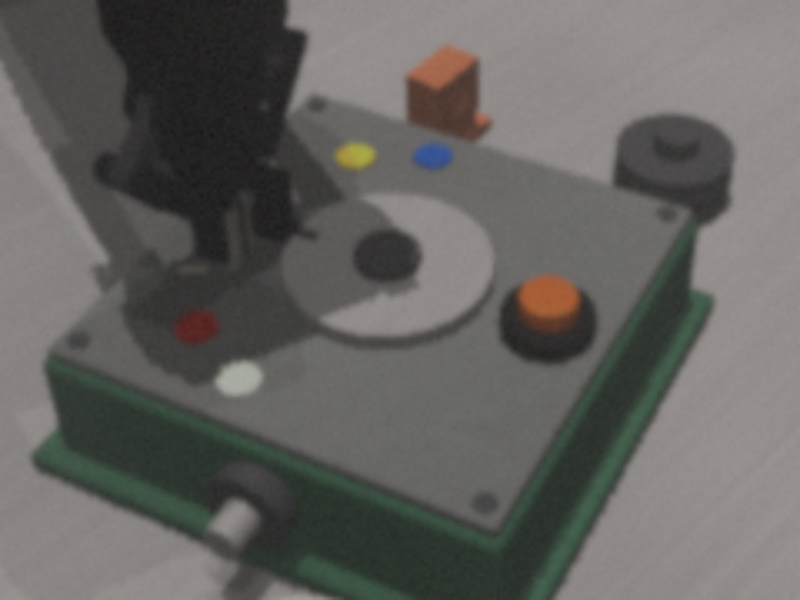

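Emit:
play_rows(
  motion=[
    [1,[0,0,0.004],0],
  ],
)

```text
time: 3.7
tool_pos: [0.5374, -0.0909, 0.0984]
tool_rot: [0.425, -0.565, 0.425, 0.565]
contact_force: [0.3, -0.8, 0.3]
gripper_width: 0.0
```

Emit:
play_rows(
  motion=[
    [1,[0,0,0],0],
  ],
)

```text
time: 3.8
tool_pos: [0.5395, -0.0916, 0.1014]
tool_rot: [-0.426, 0.567, -0.425, -0.563]
contact_force: [0.0, 0.3, 0.2]
gripper_width: 0.001
```

Emit:
play_rows(
  motion=[
    [1,[0,0,0],0],
    [1,[0,0,0],0],
  ],
)

```text
time: 4.0
tool_pos: [0.5385, -0.0913, 0.0999]
tool_rot: [-0.426, 0.566, -0.425, -0.564]
contact_force: [0.6, -0.0, -0.3]
gripper_width: 0.002
```

Run:
```python
from h import *
s=info(); print(pt(0,.025)-s['tool_pos'][:2],pt(0,.0)-s['tool_pos'][:2])
```

```text
t 4.0 p [ 0.5385 -0.0913  0.0999] ja 1.8511 F [ 0.61 -0.01 -0.34] w 0.002
[-0.00460646  0.01235768] [-0.01149853  0.0363889 ]
```

Emit:
play_rows(
  motion=[
    [1,[-0.002,0.005,-0.002],0],
    [1,[-0.0035,0.01,-0.002],0],
    [1,[-0.005,0.015,-0.002],0],
    [1,[-0.007,0.021,-0.002],0],
    [1,[-0.007,0.021,-0.002],0],
  ],
)

```text
time: 4.5
tool_pos: [0.5302, -0.0695, 0.0962]
tool_rot: [0.425, -0.565, 0.425, 0.565]
contact_force: [0.3, -2.5, -0.5]
gripper_width: -0.003
```

Run:
```python
from h import *
s=info(); print(pt(0,.0)-s['tool_pos'][:2])
im,d=cams.grab_frame('wrist');cv2.imwrite(f'pics/w3.png',im[:,:,::-1])
```

```text
t 4.5 p [ 0.5302 -0.0695  0.0962] ja 1.8519 F [ 0.33 -2.51 -0.54] w -0.003
[-0.00319941  0.01456009]
```

View pics/w3.png

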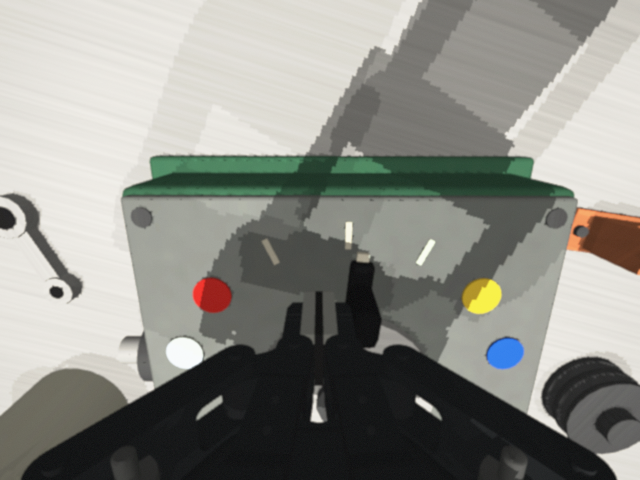

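Run:
```python
from h import *
p0=np.array([.5305,-.070])
def seq(aa):
    global p0
    print([[np.round(pt(a,.0205)-p0,4).tolist(),a] for a in aa]); p0=pt(aa[-1],.0205)
seq([-.12,-.18,-.24,-.3,-.3]);seq([-.38,-.46,-.54,-.62,-.7]);seq([-.76,-.84,-.92,-1.0,-1.06]);seq([-1.1,-1.14,-1.18,-1.22])
```

```text
[[[-0.0019, 0.0021], -0.12], [[-0.0036, 0.0057], -0.18], [[-0.005, 0.0093], -0.24], [[-0.0063, 0.013], -0.3], [[-0.0063, 0.013], -0.3]]
[[[-0.0013, 0.005], -0.38], [[-0.0023, 0.0102], -0.46], [[-0.0028, 0.0154], -0.54], [[-0.0029, 0.0206], -0.62], [[-0.0026, 0.0258], -0.7]]
[[[0.0005, 0.0039], -0.76], [[0.0016, 0.009], -0.84], [[0.003, 0.014], -0.92], [[0.0049, 0.0189], -1.0], [[0.0065, 0.0225], -1.06]]
[[[0.0012, 0.0023], -1.1], [[0.0025, 0.0046], -1.14], [[0.0039, 0.0068], -1.18], [[0.0054, 0.0089], -1.22]]
```

Emit:
play_rows(
  motion=[
    [1,[-0.002,0.002,0],-0.12],
    [1,[-0.0035,0.0055,0],-0.18],
    [1,[-0.005,0.0095,0],-0.24],
    [1,[-0.0065,0.013,0],-0.3],
    [1,[-0.0065,0.013,0],-0.3],
  ],
)

```text
time: 5.05
tool_pos: [0.5239, -0.0566, 0.0962]
tool_rot: [0.505, -0.495, 0.505, 0.495]
contact_force: [0.1, 1.0, 0.5]
gripper_width: -0.0
```

Run:
```python
from h import *
s=info(); print(pt(-.3,.0205)-s['tool_pos'][:2])
im,d=cams.grab_frame('wrist');cv2.imwrite(f'pics/w4.png',im[:,:,::-1])
```

```text
t 5.05 p [ 0.5239 -0.0566  0.0962] ja 1.5515 F [0.06 0.99 0.51] w -0.0
[ 0.0002853  -0.00045877]
```

View pics/w4.png

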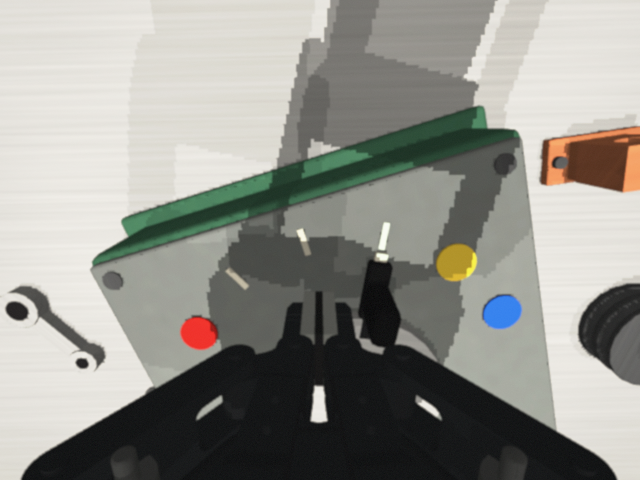

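The selector snapped to the -0.436 tick: the nib is at (382,257), on the tick. I continue toward yellow.

Emit:
play_rows(
  motion=[
    [1,[-0.0015,0.005,0],-0.08],
    [1,[-0.0025,0.01,0],-0.16],
    [1,[-0.003,0.0155,0],-0.24],
    [1,[-0.003,0.0205,0],-0.32],
    [1,[-0.0025,0.026,0],-0.4],
  ],
)

```text
time: 5.6
tool_pos: [0.5215, -0.0312, 0.0964]
tool_rot: [0.594, -0.384, 0.594, 0.384]
contact_force: [-0.3, -0.2, 0.6]
gripper_width: -0.002
```

Emit:
play_rows(
  motion=[
    [1,[0.0005,0.0035,0],-0.06],
    [1,[0.0005,0.0035,0],-0.06],
  ],
)

```text
time: 5.8
tool_pos: [0.5222, -0.0273, 0.0963]
tool_rot: [0.604, -0.367, 0.604, 0.367]
contact_force: [0.3, -0.2, 0.3]
gripper_width: 0.004
```

Run:
```python
from h import *
s=info(); print(pt(-.76,.0205)-s['tool_pos'][:2])
im,d=cams.grab_frame('wrist');cv2.imwrite(f'pics/w5.png',im[:,:,::-1])
```

```text
t 5.8 p [ 0.5222 -0.0273  0.0963] ja 1.0925 F [ 0.3  -0.21  0.31] w 0.004
[-3.76424190e-05 -2.69194005e-06]
```

View pics/w5.png

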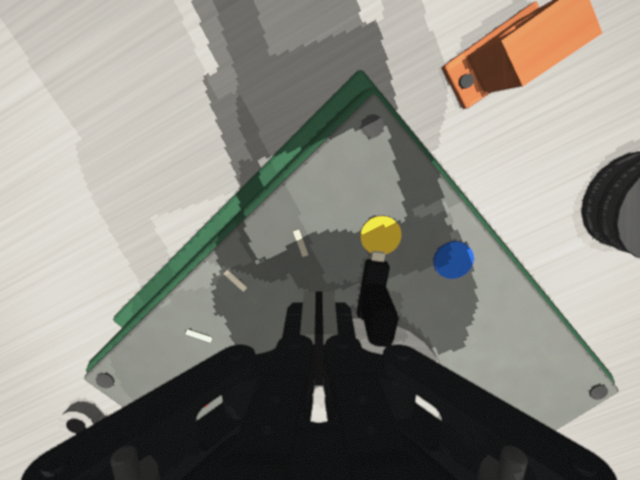

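The pointer is at yellow (-0.873). One more click to blue.

Emit:
play_rows(
  motion=[
    [1,[0.001,0.005,0],-0.08],
    [1,[0.0025,0.01,0],-0.16],
    [1,[0.0045,0.015,0],-0.24],
    [1,[0.006,0.0185,0],-0.3],
    [1,[0.007,0.021,0],-0.34],
  ],
)

```text
time: 6.35
tool_pos: [0.5291, -0.0069, 0.0963]
tool_rot: [0.658, -0.259, 0.658, 0.259]
contact_force: [-0.5, -0.5, -0.1]
gripper_width: -0.004
```

Emit:
play_rows(
  motion=[
    [1,[0.0015,0.0025,0],-0.04],
    [1,[0.0025,0.0045,0],-0.08],
    [1,[0.0025,0.0045,0],-0.08],
  ],
)

```text
time: 6.65
tool_pos: [0.5317, -0.0021, 0.0963]
tool_rot: [0.668, -0.233, 0.667, 0.233]
contact_force: [-0.3, -0.1, 0.6]
gripper_width: 0.002
```

Run:
```python
from h import *
s=info(); print(pt(-1.18,.0205)-s['tool_pos'][:2])
im,d=cams.grab_frame('wrist');cv2.imwrite(f'pics/w6.png',im[:,:,::-1])
```

```text
t 6.65 p [ 0.5317 -0.0021  0.0963] ja 0.6726 F [-0.25 -0.15  0.65] w 0.002
[0.00032473 0.00020762]
```

View pics/w6.png

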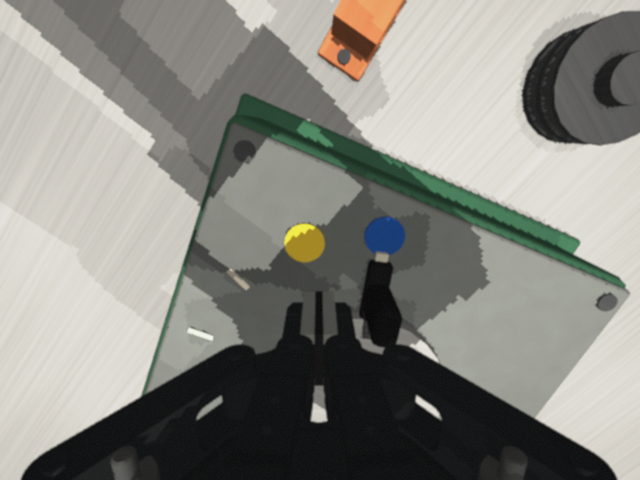

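The pointer is at blue (nib at 381,257, dot at 384,236). I back away from the tab, lift, and check from above.

Emit:
play_rows(
  motion=[
    [1,[-0.0095,-0.0075,0],0],
    [1,[-0.0095,-0.0075,0.01],0],
    [1,[-0.0095,-0.0075,0.05],0],
    [1,[0.02,-0.0075,0.09],0],
    [1,[0.06,-0.01,0.1],0],
  ],
)

```text
time: 7.2
tool_pos: [0.5941, -0.0125, 0.2035]
tool_rot: [0.671, -0.235, 0.665, 0.231]
contact_force: [1.1, 0.1, 1.5]
gripper_width: -0.001
```

Emit:
play_rows(
  motion=[
    [1,[0.04,-0.001,0],0],
    [1,[0.074,-0.003,-0.03],0],
    [1,[0.074,-0.003,-0.05],0],
    [1,[0.074,-0.003,-0.05],0],
    [1,[0.074,-0.003,-0.05],0],
  ],
)

```text
time: 7.7
tool_pos: [0.6651, -0.0152, 0.1467]
tool_rot: [0.668, -0.233, 0.668, 0.233]
contact_force: [-0.1, -0.2, -0.3]
gripper_width: -0.001
```

Run:
```python
from h import *
s=info(); print(C+.082*np.array([np.cos(Y),np.sin(Y)])-s['tool_pos'][:2])
print(nets.landmark_of('wrist','aim')[:1] if 0 else '')
for c in('wrist','top','scene'):
    im,d=cams.grab_frame(c)
    cv2.imwrite(f'pics/{c}7.png',im[:,:,::-1] if c=='wrist' else cv2.resize(im[160:340,250:450,::-1],(640,576)) if c=='top' else cv2.resize(im[180:360,180:420,::-1],(800,600)))
    print(c,[(np.round(r['at'],4),round(r['score'],2)) for r in nets.landmark_of(c,'aim')[:2]],[(np.round(r['at'],4),round(r['score'],2)) for r in nets.landmark_of(c,'mark_blue')[:1]])
```

```text
t 7.7 p [ 0.6651 -0.0152  0.1467] ja 0.671 F [-0.08 -0.18 -0.26] w -0.001
[2.77063417e-04 4.00922643e-05]

wrist [(array([ 0.5863, -0.1313,  0.0745]), 0.5)] [(array([0.5329, 0.0435, 0.0754]), 0.56)]
top [] []
scene [(array([0.5388, 0.042 , 0.0808]), 0.8), (array([ 0.586 , -0.13  ,  0.0788]), 0.42)] [(array([0.5376, 0.0409, 0.072 ]), 0.5)]
```

View pics/top7.png

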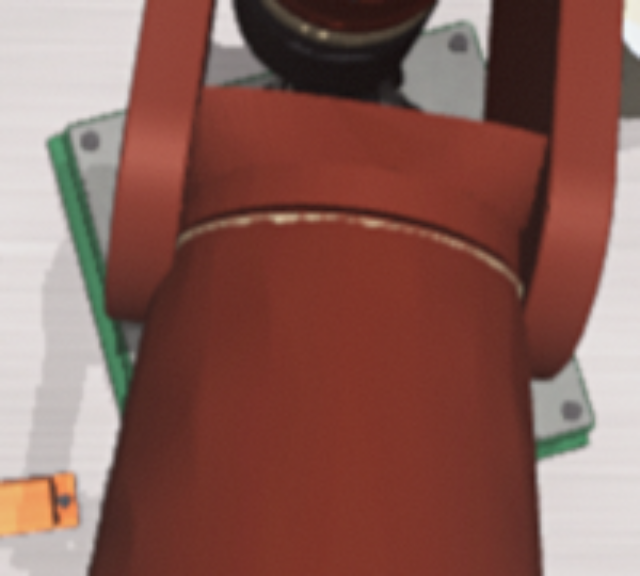

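View pics/scene7.png

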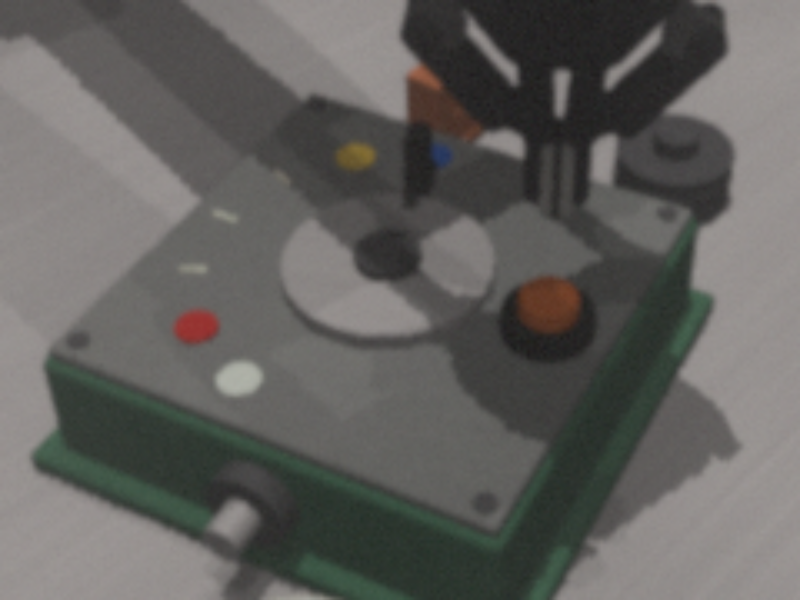

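View pics/wrist7.png

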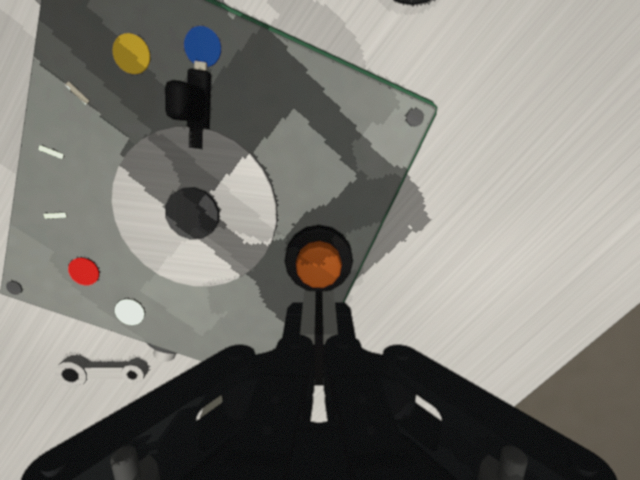

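Selector confirmed at blue: scene net puts aim (0.539,0.042) against blue (0.538,0.041), and wrist nib is on the dot at (203,48). Now I press the button.

Emit:
play_rows(
  motion=[
    [1,[0,0,-0.02],0],
    [1,[0,0,-0.04],0],
    [1,[0,0,-0.046],0],
    [1,[0,0,-0.05],0],
    [1,[0,0,-0.053],0],
  ],
)

```text
time: 8.65
tool_pos: [0.6659, -0.0151, 0.0942]
tool_rot: [0.668, -0.233, 0.667, 0.233]
contact_force: [-0.6, 0.1, 2.4]
gripper_width: 0.0
```

Emit:
play_rows(
  motion=[
    [1,[0,0,-0.002],0],
    [1,[0,0,-0.003],0],
    [1,[0,0,-0.003],0],
  ],
)

```text
time: 8.95
tool_pos: [0.6661, -0.0151, 0.0914]
tool_rot: [0.668, -0.233, 0.667, 0.233]
contact_force: [-1.7, 0.2, 4.4]
gripper_width: 0.001
```

Emit:
play_rows(
  motion=[
    [1,[0,0,-0.001],0],
    [1,[0,0,-0.002],0],
    [1,[0,0,-0.002],0],
    [1,[0,0,-0.002],0],
  ],
)

```text
time: 9.35
tool_pos: [0.6662, -0.0151, 0.0909]
tool_rot: [0.668, -0.233, 0.667, 0.233]
contact_force: [-6.9, 0.8, 11.2]
gripper_width: -0.0
```

The button has bottomed out: z stopped at 0.0909 with 11 N. I release it and retreat.

Emit:
play_rows(
  motion=[
    [1,[0,0,0.01],0],
    [1,[0,0,0.05],0],
    [1,[0,0,0.1],0],
    [1,[0,0,0.14],0],
    [1,[0,0,0.16],0],
  ],
)

```text
time: 9.85
tool_pos: [0.6675, -0.0153, 0.2538]
tool_rot: [0.67, -0.234, 0.665, 0.232]
contact_force: [0.8, -0.6, 0.6]
gripper_width: 0.006
```

Emit:
play_rows(
  motion=[
    [1,[-0.03,0.04,0],0],
    [1,[-0.06,0.08,0],0],
    [1,[-0.09,0.12,0],0],
    [1,[-0.12,0.16,0],0],
    [1,[-0.15,0.2,0],0],
  ],
)

```text
time: 10.35
tool_pos: [0.5143, 0.1863, 0.248]
tool_rot: [0.668, -0.233, 0.667, 0.233]
contact_force: [0.1, 0.0, 0.1]
gripper_width: -0.0
```

Emit:
play_rows(
  motion=[
    [1,[-0.02,0.045,0],0],
    [1,[-0.04,0.09,0],0],
    [1,[-0.05,0.12,0],0],
    [1,[-0.05,0.12,0],0],
    [1,[-0.05,0.12,0],0],
  ],
)

```text
time: 10.85
tool_pos: [0.4654, 0.3053, 0.248]
tool_rot: [0.668, -0.233, 0.667, 0.233]
contact_force: [0.0, -0.5, -0.4]
gripper_width: -0.0
```

Run:
```python
from h import *
info()
for c in('top','scene'):
    im,d=cams.grab_frame(c)
    cv2.imwrite(f'pics/{c}8.png',im[:,:,::-1])
    for t in('aim','mark_blue','engage_top','bearing','pulley','mug','link'):
        print(c,t,[(np.round(r['at'],4),round(r['score'],2)) for r in nets.landmark_of(c,t)[:1]])
```

```text
t 10.85 p [0.4654 0.3053 0.248 ] ja 0.6725 F [ 0.05 -0.51 -0.37] w -0.0
top aim [(array([0.5382, 0.0389, 0.075 ]), 0.68)]
top mark_blue [(array([0.5375, 0.0422, 0.0809]), 0.43)]
top engage_top [(array([ 0.6705, -0.0159,  0.1002]), 0.54)]
top bearing [(array([0.4653, 0.1205, 0.0024]), 0.67)]
top pulley [(array([ 5.910e-01,  1.796e-01, -1.000e-04]), 0.83)]
top mug [(array([ 0.7336, -0.2242,  0.0025]), 0.61)]
top link [(array([ 0.5923, -0.2622, -0.0044]), 0.94)]
scene aim [(array([0.54  , 0.0412, 0.0757]), 0.88)]
scene mark_blue [(array([0.5369, 0.0421, 0.0732]), 0.37)]
scene engage_top [(array([ 0.6651, -0.015 ,  0.0932]), 0.55)]
scene bearing [(array([0.4649, 0.1239, 0.0033]), 0.78)]
scene pulley [(array([0.5935, 0.1843, 0.    ]), 0.76)]
scene mug [(array([ 0.7301, -0.2268,  0.004 ]), 0.71)]
scene link [(array([ 5.902e-01, -2.585e-01,  2.000e-04]), 0.64)]
```

View pics/top8.png

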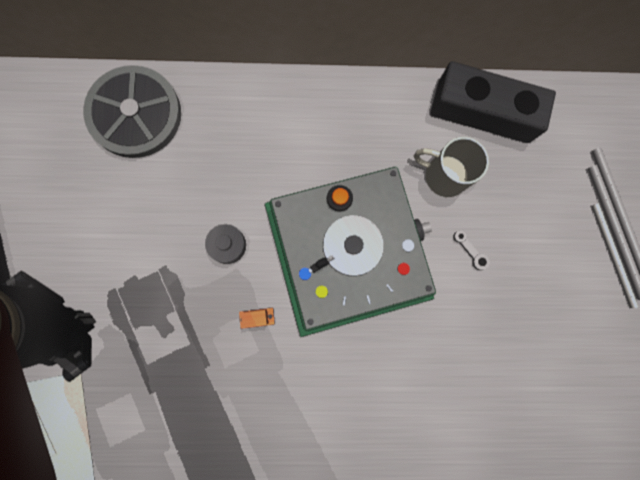

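View pics/scene8.png

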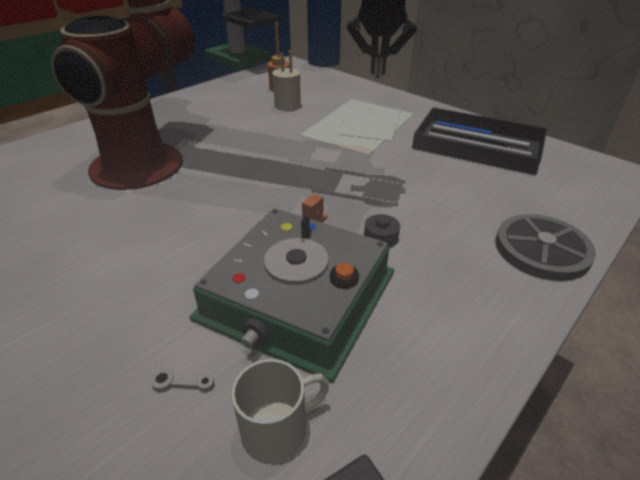

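The top view shows the pointer on blue (305,273), the button up, and the parts where they were, with the arm clear of everything. I'm handing in.

```bash
python3 -c "
from plant import workorder
print(workorder.job_done())"
```

```text
the job is handed in; nothing more can be done
None
```

I turned the selector three clicks, from 0 to the blue dot at -1.309, pushing the tab with the shut fingers. Only then did I press the orange button, and it bottomed out at about 11 N (fingertips at z 0.0909). I released it, moved the arm clear and handed the job in at about 11 s; the hand-in gives no verdict.

- **Selector:** in the last pictures the pointer is on blue. The networks put aim and blue about 3 mm apart in both the top and scene views, within their 4 mm accuracy.
- **Button:** it looks up in both pictures. The networks disagree on its height: 0.100 m from the top view and 0.093 m from the scene view. The scene value is on the low side, but before the press the same two views gave 0.100 and 0.093.
- **Loose parts:** the parts look unmoved, and their measured positions match the start to within about 4 mm.
- **Forces:** contact forces read at the ends of the moves were about 2.5 N at most while pushing the selector. I did not record forces during the moves.
- **Failed check:** a mid-job top-view check of the selector gave nothing because the arm blocked the view. The wrist network then reported aim near the white dot with a low score of 0.5; the wrist picture and scene view contradicted that, so I ignored it.

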